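# Spring-probe reading on a tilted mortar cube

### The job

Take a hardness reading on the mortar cube in the blue tilting holder: lift the orange-handled probe out of its fork, aim it square at the red-ringed spot on the cube's sloping face, press gently until the spring plunger is about half way in (7 mm of its 14 mm, never to its stop) and hold it steady there for two seconds. Then hang the probe upright in its fork again, resting on its collar, let go, and leave everything else where it is.

Things in the scene. Friction and masses are not known exactly. Their poses are not given: they have to be found in the camera images.
- probe: hand-held probe, 0.2 kg, upright in the fork. Origin: centre of the underside of its steel collar (46 mm wide, 7 thick); z along the probe, away from the tip. Above: square orange handle 28x28 mm (sides along x, y) from z +7 to +69 mm, 4 mm black cap; grip it here. Below: round barrel 18 mm wide to z -58, cone to -68, then the 8 mm plunger sticks out 18 mm.
- plunger (a joint): how far the spring plunger is pressed into the probe: 0 = fully out, 0.014 = against its stop. It takes about 2.5 N to start and 0.5 N more per mm (about 6 N at 7 mm, 9.5 N at the stop), and springs back.
- tip (a point): the round end of the plunger, on the probe's axis, 86 mm below the collar's underside when the plunger is out; moves with the plunger. Axes as the probe.
- fork: grey fixed stand with a pale aluminium fork that holds the probe. Origin: on the bench under the probe's place; the slot opens to its -x (roughly to the robot). Two prongs, 10 mm thick, tops at 115 mm, 26 mm apart, run along x from -38 mm to the slot's back at +22 mm. Base plate 110x100 mm, 12 mm thick, x -43 to +67 mm. Nothing rises above 118 mm.
- dock (a point): middle of the probe's place in the fork, level with the prong tops: 115 mm above the fork's origin. The collar's underside rests here. Axes as the fork.
- holder: blue fixed stand, base 130x140 mm, with a pale aluminium cradle (78x78 mm, walls 36 mm high) between two cheeks, tilted to the holder's -x on a stiff hinge 58 mm above the bench; the grey mortar cube (50 mm) sticks out of the cradle. Origin: centre of the base, on the bench. Nothing of it yields when pressed.
- aim (a point): point on the cradle's floor under the cube, straight below the middle of the red ring (16 mm wide, off the face's middle). Its z axis is square to the cube's face, pointing out, 20 to 37 degrees off vertical to the holder's -x. The ringed face lies 55 to 81 mm out along z: a jack sets the cube's height, which is not measured and must be felt or seen.
- weight_1: bystander: brass balance weight, 48 mm wide, 50 mm high; origin at the centre of its underside
- weight_2: bystander: smaller brass balance weight, 38 mm wide, 40 mm high; origin at the centre of its underside
- mortar_cube_1: bystander: loose grey mortar cube, 50 mm, with no red ring; origin at the centre of its underside
- mortar_cube_2: bystander: loose grey mortar cube, 50 mm, with no red ring; origin at the centre of its underside
- bench_brush: bystander: wooden bench brush, 32x170x30 mm, lying between the stands; origin at the centre of its underside

How it is judged (in metres and radians):
On the way:
1. the tip presses on the ringed spot, the probe square to the face, the plunger about half in, held steady for 1.5 s (value of joint plunger between 0.004 and 0.01 m and x of tip in the frame of aim between -0.006 and 0.006 m and y of tip in the frame of aim between -0.006 and 0.006 m and z of tip in the frame of aim between 0.05 and 0.085 m and angle between the z axis of probe and the z axis of aim, either way round below 0.14 rad and linear speed of probe below 0.02 m/s and angular speed of probe below 0.2 rad/s), for 1.5 s.
At the end, for the whole second after the job is handed in: Reading taken (tip within 6 mm, plunger 4 to 10 mm in, within 8 degrees of square, still 1.5 s); then the probe hangs at rest in its fork, collar on the prongs within 14 mm of the middle of its place, upright within 7 degrees, plunger out, bystanders within 20 mm of where they stood (horizontal distance between probe and dock below 0.014 m and z of probe in the frame of dock between -0.004 and 0.005 m and angle between probe's own z axis and vertical below 0.12 rad and linear speed of probe below 0.02 m/s and value of joint plunger below 0.002 m); the robot touches nothing.
It fails at once if the plunger is driven to its stop (more than 13 mm in) (value of joint plunger above 0.013 m).
It fails at once if a bystander is moved by more than 20 mm (distance of any of weight_1, weight_2, mortar_cube_1, mortar_cube_2, bench_brush from where it was at the start of the episode above 0.02 m).
It also fails if it takes over 54 s, if anything falls off the work surface, if the arm or the gripper's body presses on something with over 40 N, if the wrist force passes 120 N, or if a joint passes its speed limit or range.

### The arm

A 6-joint arm with a two-finger parallel gripper is mounted at the origin on a cart in front of the work surface, level with it; the furniture and walls round the work are solid. World frame = base frame: x ahead of the robot, y to its left, z up, the work surface at z = 0. Lengths are in m, angles in degrees, forces in N, time in s.
With the tool pointing down it reaches from about 0.25 to 0.775 m from the base axis. Payload 8.9 kg.
Tool frame: the origin (TCP) lies between the finger pads; the fingertips stand 14 mm ahead of it and the grasp point (between the pads) lies 5 mm behind it; z points along the fingers, y is the line along which they close (so a half turn about z gives the same grasp; the last joint's range is limited). The gripper opens to 85 mm and grips with 20 to 120 N. Pads are 22 mm wide; open, the fingers measure 114 mm over their backs; the gripper's body (76 mm by 85 mm) begins 54 mm behind the grasp point. The pads swing forward as they close: fully open they stand 13 mm farther back than shut.
Start: joints at [-82.523, 16.656, -8.789, 64.555, 0, 82.019], TCP at [0.14, -0.506, 0.245] pointing down, gripper open.
Joint ranges: [-144.48, 144.48], [-52.06, 99.96], [-74.48, 78.29], [-112.23, 115.85], [-86.99, 84.42], [-180, 180]. Speed limits (degrees/s): [127.2, 127.2, 159.86, 180, 180, 180].

### API

Orientations are given as a 3x3 rotation matrix whose columns are the frame's x, y, z axes.
In Python, from plant import * gives the robot as it stands.
- The arm moves only by the tool send_rows, never from a script. Its argument "commands" is a list of rows, each a list of 5 numbers: the shift along the tool's x, y, z as a fraction of full scale, then the turn about the tool's z as a fraction of full scale, then the opening, from 0 (shut) to 1 (fully open). A call has 1 to 20 rows; each row is the pose to reach, as a shift and turn from the pose commanded when the call began, along the tool's axes at that moment; what a row does not reach only later rows make up. Full scale, the value 1, is 0.25 m for a shift and 90 degrees for a turn. A row lasts 1/10 s, in which the tool goes at most 50 mm and 8.59 degrees, less where a joint would pass 70% of its speed; a pose out of reach is approached as far as the arm can. A call with a number of a shift or a turn outside -1 to 1 is refused whole. A call with a gripper value outside its range is refused whole. The fingers move at their own pace and stop on an object; "grip_force" is the grip in N (left out, the last holds). Time passes only in rows, so rows that repeat a pose let the fingers close. It gives the time, the measured TCP pose, the force, the opening and the grip force at its end, in the units of the state.
- observe(): the state, without advancing time (a new reading comes with each control period).
- snapshot(name): name is "side" or "top"; returns a dict with "image" (420x560x3 uint8, blue, green, red), "depth" (420x560 float32, m along the optical axis (not along the pixel's ray), 0 where there is no reading), "fx", "fy", "cx", "cy" (pixels), "extrinsics" (4x4, takes a point from camera to world coordinates). Camera axes: x right, y down, z forward; pixel columns grow to the right and rows downward; lengths in m; the calibration is good to about 2 mm. A picture is of the moment at which its call begins.
- job_done(): hands the job in; it is judged then, once.
The state is a dict: "t": time; "joint_pos": joint angles; "dq": joint speeds; "joint_efforts": joint torques, N m; "tool_pos": TCP position; "ee_rot": TCP orientation; "wrist_force": force on the tool from outside, world axes, zero at the start; "wrist_torque": the same for the moment, N m; "grip_width": finger opening in m; "finger_force": force on a finger pad.
Only numpy, scipy, OpenCV 4.12 (cv2) and the standard library are available. Lean on these libraries where they do the work, as an engineer would, in place of code of your own. Each camera call takes 0.05 s, during which the arm holds its last target. There are 200 camera calls.

## Working session

There is one attempt and no reset: what is moved stays moved. The work goes in short steps, Python scripts to look and compute and a tool call to move; the robot and the scene stay as the last step left them, time stands still between calls to the robot, and variables do not carry over. Pictures are saved under pics/ and viewed, at most 10 in all, crops included, and the job is handed in when it is done.

Besides the shell and the picture viewer there is one more tool, called after "Request:" by a JSON object that holds its "api" and its "payload", one argument or row to a line. send_rows: Moves the arm, as the interface text tells. Shift numbers are shares of 0.25 m and turn numbers shares of 90 degrees, none past 1 either way. Its arguments: {"type":"object","properties":{"commands":{"type":"array","items":{"type":"array","items":{"type":"number"}}},"grip_force":{"type":"number"}},"required":["commands"]}

```bash
ls; mkdir -p pics
python3 - <<'E'
from plant import *
import cv2,numpy as np,pickle
s=observe(); print({k:np.round(v,3).tolist() for k,v in s.items()})
ims=[]
for n in("side","top"):
    d=snapshot(n); pickle.dump(d,open(f"{n}0.pkl","wb")); cv2.imwrite(f"pics/{n}0.png",d["image"])
    print(n,d["fx"],d["fy"],d["cx"],d["cy"],np.round(d["extrinsics"],3).tolist())
E
```

```text
pics
{'t': 0.0, 'joint_pos': [-82.524, 16.691, -8.832, 64.555, -0.003, 82.018], 'dq': [-0.025, -0.057, -0.077, 0.044, 0.095, 0.024], 'joint_efforts': [-0.002, -53.714, 33.137, 0.015, -0.0, 0.0], 'tool_pos': [0.14, -0.506, 0.245], 'ee_rot': [[0.964, 0.267, -0.0], [0.267, -0.964, 0.001], [0.0, -0.001, -1.0]], 'wrist_force': [0.301, -0.061, 0.211], 'wrist_torque': [0.005, -0.005, -0.042], 'finger_force': 0.0, 'grip_width': 0.085}
side 427.7135124033617 427.7135124033617 281.1922589299944 209.7516977286236 [[-1.0, 0.011, 0.025, 0.544], [-0.015, 0.559, -0.829, 0.892], [-0.023, -0.829, -0.558, 0.705], [0.0, 0.0, 0.0, 1.0]]
top 407.0685335293269 407.0685335293269 277.9248460335535 208.0860244907029 [[0.023, -0.991, 0.135, 0.453], [-1.0, -0.025, -0.008, -0.015], [0.011, -0.135, -0.991, 1.155], [0.0, 0.0, 0.0, 1.0]]
```

View pics/side0.png

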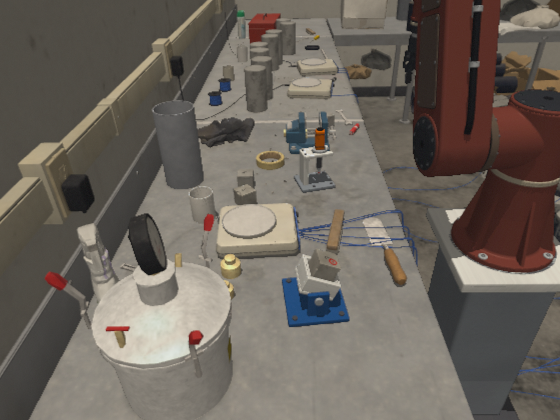

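View pics/top0.png

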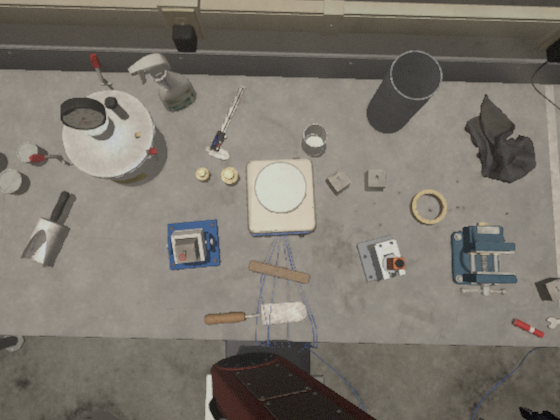

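```bash
cat > h.py <<'E'
import numpy as np,cv2,pickle
def pts(d):
    v,u=np.mgrid[0:420,0:560]; z=d["depth"]
    p=np.stack([(u-d["cx"])/d["fx"]*z,(v-d["cy"])/d["fy"]*z,z],-1)
    E=d["extrinsics"]; return p@E[:3,:3].T+E[:3,3]
def hsv(d): return cv2.cvtColor(d["image"],cv2.COLOR_BGR2HSV)
def crop(d,u0,v0,u1,v1,k): return cv2.resize(d["image"][v0:v1,u0:u1],None,fx=k,fy=k,interpolation=cv2.INTER_CUBIC)
E
python3 - <<'E'
from h import *
D={n:pickle.load(open(n+"0.pkl","rb")) for n in("side","top")}
box={"side":((300,120,340,195),(280,235,352,325)),"top":((355,230,412,285),(163,215,225,275))}
rows=[]
for n,d in D.items():
    P=pts(d);H=hsv(d)
    for i,(a,b,c,e) in enumerate(box[n]):
        h=H[b:e,a:c];p=P[b:e,a:c]
        red=((h[...,0]<18)|(h[...,0]>170))&(h[...,1]>(150 if i==0 else 90))&(h[...,2]>60)
        q=p[red]; vv,uu=np.nonzero(red); print(n,i,red.sum(),"px",uu.mean()+a,vv.mean()+b,"med",np.median(q,0).round(4),"min",q.min(0).round(3),"max",q.max(0).round(3))
        if i==1:
            blue=(h[...,0]>100)&(h[...,0]<125)&(h[...,1]>150)&(p[...,2]<0.03)
            r=cv2.minAreaRect(p[blue][:,:2].astype(np.float32)*1000);print(" blue",r,np.median(p[blue][:,2]))
    for (a,b,c,e) in box[n]:
        im=crop(d,a,b,c,e,6); rows.append(cv2.copyMakeBorder(im,0,max(0,560-im.shape[0]),0,0,cv2.BORDER_CONSTANT)[:560])
for k in(0,1):
    cv2.imwrite(f"pics/c{k}.png",cv2.hconcat([rows[k],rows[k+2]])[:, :800]);
E
```

```text
side 0 181 px 319.4088397790055 139.14917127071823 med [ 0.4599 -0.3005  0.1569] min [ 0.445 -0.323  0.123] max [0.544 0.892 0.705]
side 1 159 px 332.6163522012579 245.75471698113208 med [0.4454 0.0432 0.0304] min [0.428 0.009 0.022] max [0.544 0.892 0.705]
 blue ((499.07769775390625, 214.81753540039062), (126.66714477539062, 138.76783752441406), 6.832177639007568) 0.012200628690333282
top 0 44 px 396.5 262.97727272727275 med [ 0.4609 -0.3032  0.1831] min [ 0.449 -0.323  0.18 ] max [ 0.473 -0.298  0.187]
top 1 25 px 182.04 256.88 med [0.4639 0.2159 0.1195] min [0.456 0.208 0.111] max [0.471 0.223 0.124]
 blue ((0.0, 0.0), (0.0, 0.0), 0.0) nan
  return _methods._mean(a, axis=axis, dtype=dtype,
  ret = ret.dtype.type(ret / rcount)
```

View pics/c0.png

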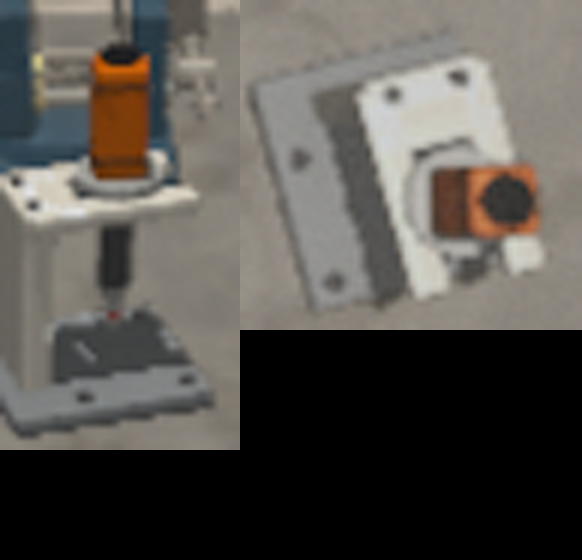

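View pics/c1.png

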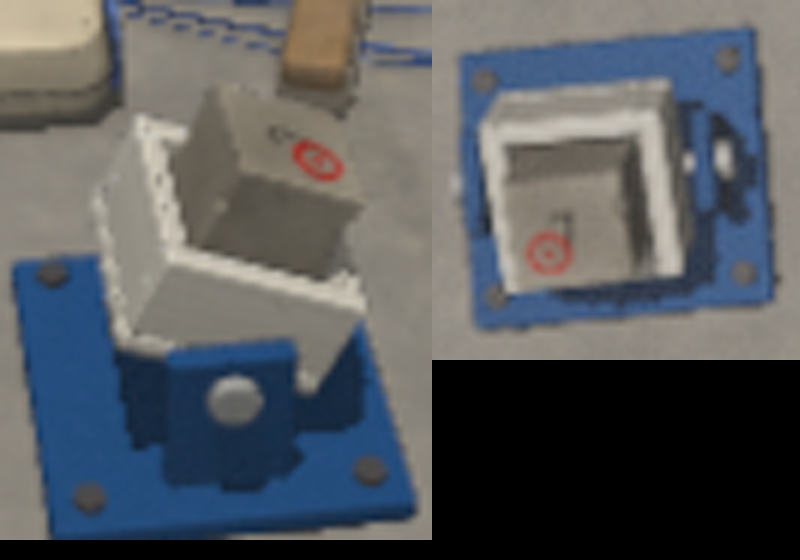

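Run:
```python
from h import *
D={n:pickle.load(open(n+"0.pkl","rb")) for n in("side","top")}
rb={"side":(322,252,345,272),"top":(176,248,190,265)}
A=[];B=[]
fp=[]
for n,d in D.items():
    P=pts(d);H=hsv(d);a,b,c,e=rb[n]
    h=H[b:e,a:c]; red=((h[...,0]<12)|(h[...,0]>168))&(h[...,1]>90)
    vv,uu=np.nonzero(red); (cu,cv),sz,an=cv2.fitEllipse(np.stack([uu,vv],1).astype(np.float32)) ; cu,cv=(uu.min()+uu.max())/2+a,(vv.min()+vv.max())/2+b
    print(n,red.sum(),cu,cv,uu.mean()+a,vv.mean()+b,"3D",np.median(P[b:e,a:c][red],0).round(4))
    E=d["extrinsics"];r=E[:3,:3]@[(cu-d["cx"])/d["fx"],(cv-d["cy"])/d["fy"],1];r/=np.linalg.norm(r)
    M=np.eye(3)-np.outer(r,r);A.append(M);B.append(M@E[:3,3])
X=np.linalg.solve(sum(A),sum(B));print("tri",X.round(4),[np.linalg.norm(A[i]@X-B[i]).round(4) for i in(0,1)])
for n,d in D.items():
    P=pts(d); H=hsv(d); 
    m=(np.linalg.norm(P-X,axis=-1)<0.045)&(d["depth"]>0)
    q=P[m]; rng=np.random.default_rng(0); best=None
    near=q[np.linalg.norm(q-X,axis=1)<0.012]; c0=near.mean(0)
    for _ in range(500):
        t=q[rng.choice(len(q),3,False)]; nn=np.cross(t[1]-t[0],t[2]-t[0]); l=np.linalg.norm(nn)
        if l<1e-4: continue
        nn/=l; inl=abs((q-t[0])@nn)<0.002
        if abs((c0-t[0])@nn)>0.003: continue
        if best is None or inl.sum()>best.sum(): best=inl
    g=q[best]; c=g.mean(0); nn=np.linalg.svd(g-c)[2][2]; nn*=np.sign(nn[2])
    print(n,"plane n",nn.round(3),"tilt",np.degrees(np.arccos(nn[2])).round(1),"az",np.degrees(np.arctan2(nn[1],nn[0])).round(1),"ctr",c.round(4),len(g),"X off plane",((X-c)@nn).round(4))
    # edge-wise: in-plane rect
    ex=np.array([nn[2],0,-nn[0]]);ex/=np.linalg.norm(ex);ey=np.cross(nn,ex)
    g2=np.stack([(g-c)@ex,(g-c)@ey],1).astype(np.float32)*1000; print("  rect",cv2.minAreaRect(g2))
# probe handle & cap & fork plate
d=D["top"];P=pts(d);H=hsv(d)
a,b,c,e=355,230,412,285;p=P[b:e,a:c];h=H[b:e,a:c]
top=(p[...,2]>0.178)&(p[...,2]<0.2); print("handle top",cv2.minAreaRect(p[top][:,:2].astype(np.float32)*1000),np.median(p[top][:,2]))
pl=(abs(p[...,2]-0.115)<0.006); print("plate",pl.sum(),cv2.minAreaRect(p[pl][:,:2].astype(np.float32)*1000),np.median(p[pl][:,2]))
bs=(abs(p[...,2]-0.012)<0.006)&(h[...,2]>90); print("base",bs.sum(),cv2.minAreaRect(p[bs][:,:2].astype(np.float32)*1000))
d=D["side"];P=pts(d);a,b,c,e=300,120,340,170;p=P[b:e,a:c];h=hsv(d)[b:e,a:c]
o=(h[...,0]<18)&(h[...,1]>180)&(p[...,2]<0.186)&(p[...,2]>0.125)
q=p[o];print("face",len(q)); cc=np.median(q,0); q=q[np.linalg.norm(q-cc,axis=1)<0.05]; v=np.linalg.svd(q-q.mean(0))[2][2]; print(q.mean(0).round(4),v.round(3),q[:,0].min(),q[:,0].max())
a,b,c,e=298,140,340,200;p=P[b:e,a:c];pl=(abs(p[...,2]-0.115)<0.004)&(p[...,1]<-0.2);print("plate side",pl.sum(),cv2.minAreaRect(p[pl][:,:2].astype(np.float32)*1000))
```

```text
side 37 332.5 261.0 332.4054054054054 261.35135135135135 3D [0.462  0.2157 0.1184]
top 25 182.0 257.0 182.04 256.88 3D [0.4639 0.2159 0.1195]
tri [0.4628 0.2157 0.12  ] [np.float64(0.0012), np.float64(0.0012)]
side plane n [-0.414 -0.051  0.909] tilt 24.7 az -173.0 ctr [0.4702 0.2097 0.1219] 302 X off plane 0.0011
  rect ((0.061084747314453125, -2.5136661529541016), (50.7042236328125, 51.97967529296875), 4.30853796005249)
top plane n [-0.408 -0.055  0.911] tilt 24.3 az -172.3 ctr [0.4725 0.2087 0.1212] 278 X off plane 0.0025
  rect ((-0.38361358642578125, -0.09376335144042969), (49.20590591430664, 50.3609619140625), 6.458220481872559)
handle top ((460.04913330078125, -310.1048278808594), (25.954191207885742, 27.194795608520508), 1.3081409931182861) 0.18520116160694078
plate 514 ((471.17236328125, -308.3832092285156), (93.0198745727539, 58.45797348022461), 15.225554466247559) 0.11470065189146939
base 583 ((476.7444763183594, -315.6812744140625), (110.08554077148438, 127.73783111572266), 15.750021934509277)
face 152
[ 0.4594 -0.3007  0.1568] [-0.178 -0.984 -0.003] 0.4459800818106587 0.4717830240093146
plate side 191 ((468.7552795410156, -308.3804016113281), (94.00405883789062, 63.81508255004883), 14.91112232208252)
```

Request:
{"api": "send_rows", "payload": {
  "commands": [
    [0.15,-0.06,0,0.05,1],
    [0.3,-0.12,0,0.1,1],
    [0.5,-0.2,0,0.172,1],
    [0.7,-0.28,0,0.172,1],
    [0.85,-0.35,0,0.172,1],
    [1,-0.4,0,0.172,1],
    [1,-0.4,0,0.172,1]
  ],
  "grip_force": 25
}}

```text
t: 0.8
tool_pos: [0.3572, -0.3401, 0.2451]
ee_rot: [[1.0, 0.005, 0.001], [0.005, -1.0, 0.001], [0.001, -0.001, -1.0]]
wrist_force: [0.8, -0.5, -0.2]
grip_width: 0.0855
finger_force: 0.0
```

```bash
cat >> h.py <<'E'
def rel(s,target,az=None):
    """shift fractions in tool axes to a world target, turn fraction to azimuth az of tool x"""
    R=np.array(s["ee_rot"]); d=R.T@(np.array(target)-s["tool_pos"])/0.25
    a=np.degrees(np.arctan2(R[1,0],R[0,0])); t=None if az is None else -((az-a+180)%360-180)/90
    print("pos",np.round(s["tool_pos"],4),"az",a.round(2),"shift",d.round(4),"turn",t, "F",np.round(s["wrist_force"],2),"t",s["t"],"grip",s["grip_width"])
E
python3 -c "
from plant import *
from h import *
rel(observe(),[.459,-.3135,.145],0)"
```

```text
pos [ 0.3572 -0.3401  0.2451] az 0.26 shift [ 0.4075 -0.1041  0.4009] turn 0.0029059509627160198 F [ 0.78 -0.55 -0.16] t 0.8 grip 0.08551949324360594
```

Request:
{"api": "send_rows", "payload": {
  "commands": [
    [0.15,-0.04,0,0.003,1],
    [0.3,-0.08,0,0.003,1],
    [0.4,-0.104,0,0.003,1],
    [0.406,-0.104,0,0.003,1],
    [0.406,-0.104,0.1,0.003,1],
    [0.406,-0.104,0.2,0.003,1],
    [0.406,-0.104,0.3,0.003,1],
    [0.406,-0.104,0.37,0.003,1],
    [0.406,-0.104,0.4,0.003,1],
    [0.406,-0.104,0.4,0.003,1],
    [0.406,-0.104,0.4,0.003,0.2],
    [0.406,-0.104,0.4,0.003,0.2],
    [0.406,-0.104,0.4,0.003,0.2],
    [0.406,-0.104,0.4,0.003,0.2],
    [0.406,-0.104,0.4,0.003,0.2],
    [0.406,-0.104,0.4,0.003,0.2],
    [0.406,-0.104,0.4,0.003,0.2],
    [0.406,-0.104,0.4,0.003,0.2]
  ],
  "grip_force": 25
}}

```text
t: 2.6
tool_pos: [0.456, -0.317, 0.1459]
ee_rot: [[1.0, -0.005, 0.001], [-0.005, -1.0, -0.0], [0.001, 0.0, -1.0]]
wrist_force: [0.1, 2.6, 6.0]
grip_width: 0.0278
finger_force: 28.0
```

Run:
```python
from plant import *
from h import *
rel(observe(),[.459,-.3135,.145],0); s=observe(); print(s["finger_force"],s["wrist_torque"])
a=snapshot("side");b=snapshot("top")
x=crop(a,290,90,370,200,5);y=crop(b,350,220,420,290,5)
cv2.imwrite("pics/g1.png",cv2.hconcat([x,cv2.copyMakeBorder(y,0,x.shape[0]-y.shape[0],0,0,cv2.BORDER_CONSTANT)]))
```

```text
pos [ 0.456  -0.317   0.1459] az -0.28 shift [ 0.0117 -0.014   0.0037] turn -0.0030684551880012932 F [0.09 2.64 5.96] t 2.6 grip 0.02776495394964761
27.9926660656929 [0.40777979 0.0891108  0.02358403]
```

View pics/g1.png

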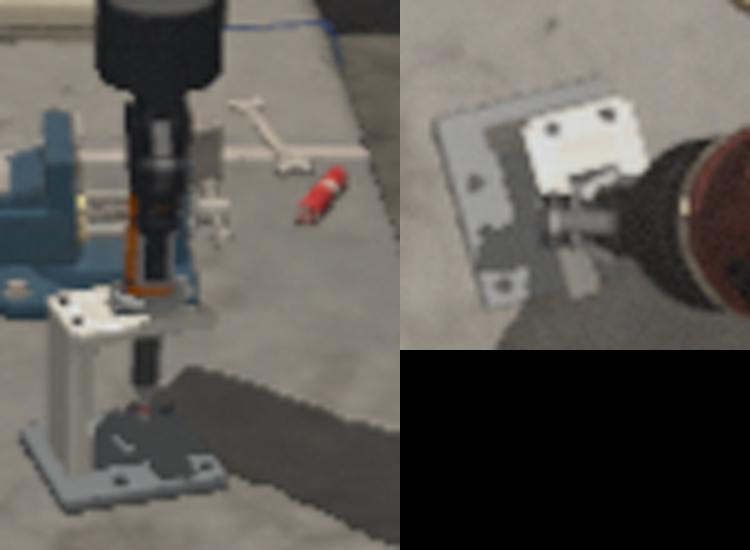

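Request:
{"api": "send_rows", "payload": {
  "commands": [
    [0,0,-0.04,0,0.2],
    [0,0,-0.08,0,0.2],
    [0,0,-0.12,-0.06,0.2],
    [0,0,-0.16,-0.12,0.2],
    [0,0,-0.16,-0.172,0.2],
    [0,0,-0.16,-0.172,0.2],
    [0,0,-0.16,-0.172,0.2]
  ]
}}

```text
t: 3.4
tool_pos: [0.4557, -0.3171, 0.1856]
ee_rot: [[0.966, 0.26, 0.0], [0.26, -0.966, -0.0], [-0.0, 0.0, -1.0]]
wrist_force: [-0.3, 0.6, -2.2]
grip_width: 0.0278
finger_force: 27.1
```

```bash
cat >> h.py <<'E'
def axis(d,a,b,c,e,zlo=0.03):
    """orange handle centroid and barrel/tip mask points from a view window"""
    P=pts(d)[b:e,a:c];h=hsv(d)[b:e,a:c]
    o=(h[...,0]<18)&(h[...,1]>170)&(h[...,2]>70)
    return P[o],np.argwhere(o)[:,::-1]+[a,b]
E
python3 - <<'E'
from plant import *
from h import *
s=observe(); rel(s,[.461,-.3106,.190],15.2)
a=snapshot("side");pickle.dump(a,open("side1.pkl","wb"))
q,px=axis(a,290,90,370,200); print(len(q),np.median(q,0).round(4),px.mean(0))
E
```

```text
pos [ 0.4557 -0.3171  0.1856] az 15.05 shift [ 0.0271 -0.0195 -0.0176] turn -0.00168954613962708 F [-0.33  0.57 -2.19] t 3.4 grip 0.027780593119141172
80 [ 0.4671 -0.3082  0.1852] [323.5375 127.4375]
```

Request:
{"api": "send_rows", "payload": {
  "commands": [
    [0.02,-0.012,0,0,0.2],
    [0.04,-0.012,0,0,0.2],
    [0.06,-0.012,0,0,0.2],
    [0.08,-0.012,0,0,0.2],
    [0.1,-0.012,0,0,0.2],
    [0.12,-0.012,0,0,0.2],
    [0.14,-0.012,0,0,0.2],
    [0.16,-0.012,0,0,0.2],
    [0.18,-0.012,0,0,0.2],
    [0.19,-0.012,0,0,0.2],
    [0.2,-0.012,0,0,0.2],
    [0.2,-0.012,0,0,0.2],
    [0.2,-0.012,0,0,0.2]
  ]
}}

```text
t: 4.75
tool_pos: [0.5033, -0.3009, 0.1853]
ee_rot: [[0.965, 0.262, 0.0], [0.262, -0.965, 0.0], [0.0, -0.0, -1.0]]
wrist_force: [-3.1, -0.1, -2.6]
grip_width: 0.0277
finger_force: 26.7
```

Run:
```python
from plant import *
from h import *
s=observe(); rel(s,[.461,-.3106,.190],15.2)
a=snapshot("side");pickle.dump(a,open("side2.pkl","wb"))
q,px=axis(a,270,70,370,200); print(len(q),np.median(q,0).round(4),px.mean(0),px.min(0),px.max(0))
cv2.imwrite("pics/t1.png",crop(a,270,80,370,200,5))
```

```text
pos [ 0.5033 -0.3009  0.1853] az 15.2 shift [-0.1737 -0.0068 -0.0189] turn -3.808061614449798e-05 F [-3.15 -0.06 -2.55] t 4.75 grip 0.027701993561855095
57 [ 0.5123 -0.2912  0.1894] [315.57894737 128.26315789] [298 121] [357 139]
```

View pics/t1.png

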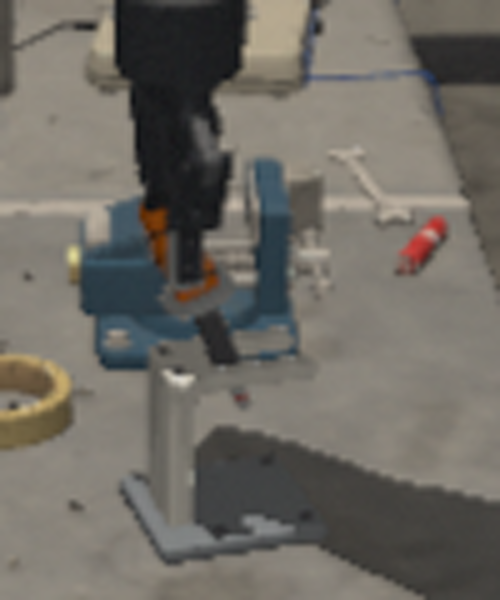

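Request:
{"api": "send_rows", "payload": {
  "commands": [
    [-0.03,0,0,0,0.2],
    [-0.06,0,0,0,0.2],
    [-0.1,0,-0.02,0,0.2],
    [-0.12,0,-0.08,0,0.2],
    [-0.12,0,-0.16,0,0.2],
    [-0.12,0,-0.24,0,0.2],
    [-0.12,0,-0.32,0,0.2],
    [-0.12,0,-0.4,-0.08,0.2],
    [-0.12,0,-0.48,-0.17,0.2],
    [-0.12,0,-0.48,-0.26,0.2],
    [-0.12,0,-0.48,-0.35,0.2],
    [-0.12,0,-0.48,-0.44,0.2],
    [-0.12,0,-0.48,-0.53,0.2],
    [-0.12,0,-0.48,-0.62,0.2],
    [-0.12,0,-0.48,-0.71,0.2],
    [-0.12,0,-0.48,-0.8,0.2],
    [-0.12,0,-0.48,-0.89,0.2],
    [-0.12,0,-0.48,-0.95,0.2],
    [-0.12,0,-0.48,-0.95,0.2]
  ],
  "grip_force": 60
}}

```text
t: 6.7
tool_pos: [0.4738, -0.3092, 0.3059]
ee_rot: [[-0.186, 0.982, 0.001], [0.982, 0.186, -0.0], [-0.001, 0.001, -1.0]]
wrist_force: [-0.8, -0.7, -2.3]
grip_width: 0.0274
finger_force: 63.5
```

```bash
python3 -c "
from plant import *
from h import *
rel(observe(),[.401,.208,.305],187)"
```

```text
pos [ 0.4738 -0.3092  0.3059] az 100.74 shift [2.0868 0.0994 0.0024] turn -0.9584504094735311 F [-0.82 -0.74 -2.33] t 6.7 grip 0.027383033610139332
```

Request:
{"api": "send_rows", "payload": {
  "commands": [
    [0.06,0,0,-0.08,0.2],
    [0.15,0,0,-0.17,0.2],
    [0.25,0.01,0,-0.26,0.2],
    [0.35,0.02,0,-0.35,0.2],
    [0.45,0.02,0,-0.44,0.2],
    [0.55,0.03,0,-0.53,0.2],
    [0.65,0.03,0,-0.62,0.2],
    [0.75,0.04,0,-0.71,0.2],
    [0.85,0.04,0,-0.8,0.2],
    [0.93,0.05,0,-0.89,0.2],
    [1,0.05,0,-0.958,0.2],
    [1,0.05,0,-0.958,0.2],
    [1,0.05,0,-0.958,0.2]
  ]
}}

```text
t: 8.0
tool_pos: [0.4402, -0.0611, 0.3057]
ee_rot: [[-0.993, -0.117, 0.001], [-0.117, 0.993, -0.0], [-0.001, -0.001, -1.0]]
wrist_force: [-0.6, 0.2, -2.7]
grip_width: 0.0272
finger_force: 63.5
```

```bash
python3 -c "
from plant import *
from h import *
rel(observe(),[.401,.208,.27],187)"
```

```text
pos [ 0.4402 -0.0611  0.3057] az -173.29 shift [0.03   1.0875 0.1421] turn -0.0031793784605194256 F [-0.59  0.2  -2.7 ] t 8.0 grip 0.027227031264198624
```

Request:
{"api": "send_rows", "payload": {
  "commands": [
    [0,0.06,0,0,0.2],
    [0.01,0.15,0,0,0.2],
    [0.02,0.3,0,0,0.2],
    [0.03,0.45,0,0,0.2],
    [0.03,0.6,0,0,0.2],
    [0.03,0.75,0,0,0.2],
    [0.03,0.88,0,0,0.2],
    [0.03,0.96,0,0,0.2],
    [0.03,1,0,0,0.2],
    [0.03,1,0,0,0.2],
    [0.03,1,0.02,0,0.2],
    [0.03,1,0.02,0,0.2]
  ]
}}

```text
t: 9.2
tool_pos: [0.4027, 0.1852, 0.2996]
ee_rot: [[-0.993, -0.118, -0.001], [-0.118, 0.993, -0.001], [0.001, -0.0, -1.0]]
wrist_force: [0.8, -0.5, -2.1]
grip_width: 0.0271
finger_force: 63.5
```

Run:
```python
from plant import *
from h import *
s=observe(); rel(s,[.401,.208,.27],187)
for n in("side","top"):
    d=snapshot(n);pickle.dump(d,open(n+"3.pkl","wb"))
    E=d["extrinsics"]; c=E[:3,:3].T@(np.array([.44,.2,.22])-E[:3,3]); u=int(c[0]/c[2]*d["fx"]+d["cx"]);v=int(c[1]/c[2]*d["fy"]+d["cy"]);print(n,u,v)
    a,b=max(u-50,0),max(v-65,0); im=crop(d,a,b,a+100,b+130,4); cv2.imwrite("pics/h_%s.png"%n,im); print(a,b)
x=cv2.hconcat([cv2.imread("pics/h_side.png"),cv2.imread("pics/h_top.png")]);cv2.imwrite("pics/h1.png",x)
```

```text
pos [0.4027 0.1852 0.2996] az -173.21 shift [-0.0041  0.0913  0.1185] turn -0.002307188266205331 F [ 0.82 -0.48 -2.15] t 9.2 grip 0.027134346432784496
side 345 216
295 151
top 178 267
128 202
```

View pics/h1.png

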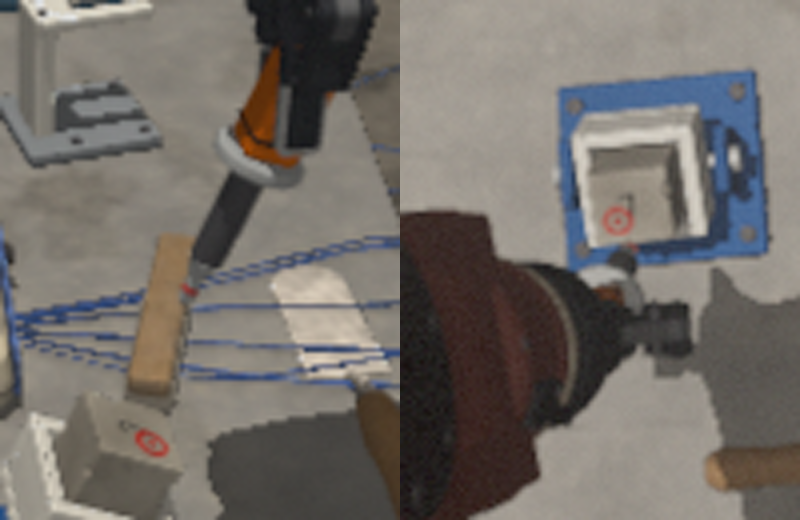

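```bash
cat >> h.py <<'E'
def ray(d,u,v):
    r=d["extrinsics"][:3,:3]@[(u-d["cx"])/d["fx"],(v-d["cy"])/d["fy"],1]; return r/np.linalg.norm(r)
def tri(ps):
    A=[];B=[]
    for d,u,v in ps:
        r=ray(d,u,v);M=np.eye(3)-np.outer(r,r);A.append(M);B.append(M@d["extrinsics"][:3,3])
    X=np.linalg.solve(sum(A),sum(B)); return X,[np.linalg.norm(a@X-b).round(4) for a,b in zip(A,B)]
def tilt(d,m,a,b,c,e,vmax=75,lo=0.1):
    """probe axis in plane normal to m (tool y) from the dark barrel midline in window; returns direction"""
    P=pts(d)[b:e,a:c];h=hsv(d)[b:e,a:c]
    k=((h[...,2]<vmax)&(h[...,1]<110)).astype(np.uint8)
    n,L,S,C=cv2.connectedComponentsWithStats(k); i=1+np.argmax(S[1:,4]); q=np.argwhere(L==i)[:,::-1]+[a,b]
    vx,vy,x,y=cv2.fitLine(q.astype(np.float32),cv2.DIST_L2,0,.01,.01).ravel()
    N=np.cross(ray(d,x-20*vx,y-20*vy),ray(d,x+20*vx,y+20*vy)); dd=np.cross(N,m); dd/=np.linalg.norm(dd); dd*=np.sign(dd[2])
    print("blob",S[i],"line",vx.round(3),vy.round(3),x.round(1),y.round(1)); return dd
E
python3 - <<'E'
from h import *
S=pickle.load(open("side3.pkl","rb"));T=pickle.load(open("top3.pkl","rb"))
m=np.array([-.118,.993,0])
for vm in (65,75,85):
    dd=tilt(S,m,340,192,362,219,vm); print(dd.round(3),"tilt",np.degrees(np.arccos(dd[2])).round(1))
def redc(d,a,b,c,e):
    h=hsv(d)[b:e,a:c]; r=((h[...,0]<12)|(h[...,0]>168))&(h[...,1]>90); q=np.argwhere(r)[:,::-1]+[a,b]; return len(q),q.mean(0),q.min(0),q.max(0)
print(redc(S,335,215,350,230)); print(redc(T,180,257,192,268))
P=pts(S)[192:219,340:362];h=hsv(S)[192:219,340:362];q=P[(h[...,2]<80)&(P[...,2]>.17)&(P[...,2]<.3)&(P[...,1]>0.1)]
c=np.median(q,0);q=q[np.linalg.norm(q-c,axis=1)<.04];v=np.linalg.svd(q-q.mean(0))[2][0];print("depth axis",(v*np.sign(v[2])).round(3),len(q),q.mean(0).round(4))
X,e=tri([(S,341.7,223.7),(T,186.5,263)]);print("tip",X.round(4),e)
E
```

```text
blob [  3   2  17  24 189] line 0.454 -0.891 350.8 205.8
[-0.351 -0.042  0.935] tilt 20.7
blob [  3   2  17  24 200] line 0.448 -0.894 351.0 205.6
[-0.345 -0.041  0.938] tilt 20.3
blob [  3   2  18  25 215] line 0.459 -0.888 350.9 205.7
[-0.357 -0.042  0.933] tilt 21.1
(7, array([341.71428571, 223.        ]), array([340, 222]), array([343, 224]))
(11, array([182.36363636, 258.72727273]), array([180, 257]), array([185, 260]))
depth axis [-0.372 -0.039  0.927] 210 [0.4295 0.1939 0.2424]
tip [0.4467 0.188  0.1951] [np.float64(0.0028), np.float64(0.0028)]
```

Request:
{"api": "send_rows", "payload": {
  "commands": [
    [-0.03,0.05,0,0,0.2],
    [-0.062,0.097,0.04,0,0.2],
    [-0.062,0.097,0.1,0,0.2],
    [-0.062,0.097,0.16,0,0.2],
    [-0.062,0.097,0.21,0,0.2],
    [-0.062,0.097,0.24,0,0.2],
    [-0.062,0.097,0.25,0,0.2],
    [-0.062,0.097,0.25,0,0.2],
    [-0.062,0.097,0.25,0,0.2]
  ]
}}

```text
t: 10.2
tool_pos: [0.4155, 0.2125, 0.2382]
ee_rot: [[-0.993, -0.12, 0.001], [-0.12, 0.993, 0.0], [-0.001, 0.0, -1.0]]
wrist_force: [0.1, -0.0, -2.2]
grip_width: 0.0272
finger_force: 63.6
```

Run:
```python
from plant import *
from h import *
s=observe(); rel(s,[.401,.208,.27],187)
S=snapshot("side");T=snapshot("top");pickle.dump((S,T),open("v4.pkl","wb"))
x=cv2.hconcat([crop(S,310,215,360,275,8),crop(T,160,225,210,285,8)]);cv2.imwrite("pics/a1.png",x)
```

```text
pos [0.4155 0.2125 0.2382] az -173.09 shift [ 0.0598 -0.011  -0.1272] turn -0.0010114873321501565 F [ 0.13 -0.05 -2.18] t 10.2 grip 0.027166719703391178
```

View pics/a1.png

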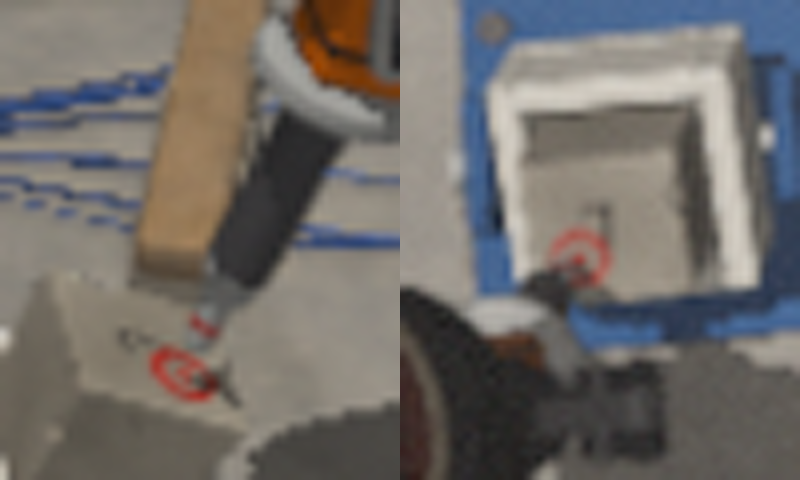

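Run:
```python
from h import *
S,T=pickle.load(open("v4.pkl","rb"))
R=np.array([[-.993,-.12,0],[-.12,.993,0],[0,0,-1]]);tcp=np.array([.4155,.2125,.2382]);m=R[:,1]
dd=tilt(S,m,336,229,352,252,75);print(dd.round(3),np.degrees(np.arccos(dd[2])))
n=np.array([-.411,-.052,.91]);X=np.array([.4628,.2157,.1190])
o=S["extrinsics"][:3,3]
for uv in((334.4,258.1),(334.6,258.6)):
    r=ray(S,*uv); tip=o+r*((tcp-o)@m)/(r@m); print("tip",tip.round(4),"rel tcp tool",(R.T@(tip-tcp)).round(4))
r=ray(S,333,261.75); print("ring on top-plane from side", (o+r*((X-o)@n)/(r@n)).round(4))
ot=T["extrinsics"][:3,3]; r=ray(T,182.3,257.2); print("from top",(ot+r*((X-ot)@n)/(r@n)).round(4))
h=((tip-X)@n); hit=tip-dd*h/(dd@n); print("gap",h,"hit-X",(hit-X).round(4),"in tool",(R.T@(hit-X)).round(4))
# side-only pixel of hit
E=S["extrinsics"];c=E[:3,:3].T@(hit-o);print("hit px",c[0]/c[2]*S["fx"]+S["cx"],c[1]/c[2]*S["fy"]+S["cy"]); print("axis in tool",(R.T@-dd).round(3))
# top px of tip
E=T["extrinsics"];c=E[:3,:3].T@(tip-ot);print("tip top px",c[0]/c[2]*T["fx"]+T["cx"],c[1]/c[2]*T["fy"]+T["cy"])
```

```text
blob [  0   0  16  22 182] line 0.446 -0.895 343.5 239.6
[-0.333 -0.04   0.942] 19.585835826663367
tip [0.4583 0.2177 0.1295] rel tcp tool [-0.0431  0.      0.1087]
tip [0.4578 0.2176 0.1281] rel tcp tool [-0.0426  0.      0.1101]
ring on top-plane from side [0.4605 0.2157 0.1179]
from top [0.4634 0.2149 0.1192]
gap 0.010199983641622157 hit-X [-0.0016  0.0023 -0.0006] in tool [0.0013 0.0025 0.0006]
hit px 332.7476650367174 262.31235140481635
axis in tool [-0.335 -0.     0.942]
tip top px 180.31421710162755 259.3917044816166
```

Request:
{"api": "send_rows", "payload": {
  "commands": [
    [-0.003,-0.006,0.0075,0,0.2],
    [-0.006,-0.006,0.015,0,0.2],
    [-0.009,-0.006,0.0225,0,0.2],
    [-0.012,-0.006,0.03,0,0.2],
    [-0.0135,-0.006,0.034,0,0.2],
    [-0.0146,-0.006,0.0372,0,0.2],
    [-0.0146,-0.006,0.0372,0,0.2],
    [-0.0146,-0.006,0.0372,0,0.2]
  ],
  "grip_force": 80
}}

```text
t: 11.1
tool_pos: [0.4189, 0.2113, 0.2285]
ee_rot: [[-0.993, -0.12, 0.0], [-0.12, 0.993, 0.0], [-0.0, 0.0, -1.0]]
wrist_force: [-0.9, 0.2, -2.0]
grip_width: 0.0271
finger_force: 79.9
```

Request:
{"api": "send_rows", "payload": {
  "commands": [
    [-0.0015,0,0.0037,0,0.2],
    [-0.003,0,0.0075,0,0.2],
    [-0.0044,0,0.0112,0,0.2],
    [-0.0044,0,0.0112,0,0.2]
  ]
}}

```text
t: 11.5
tool_pos: [0.4201, 0.2114, 0.2258]
ee_rot: [[-0.993, -0.12, 0.0], [-0.12, 0.993, 0.0], [-0.0, 0.0, -1.0]]
wrist_force: [-1.4, 0.1, 2.1]
grip_width: 0.0273
finger_force: 80.4
```

Request:
{"api": "send_rows", "payload": {
  "commands": [
    [-0.0015,0,0.0037,0,0.2],
    [-0.003,0,0.0075,0,0.2],
    [-0.0044,0,0.0112,0,0.2],
    [-0.0044,0,0.0112,0,0.2],
    [-0.0044,0,0.0112,0,0.2]
  ]
}}

```text
t: 12.0
tool_pos: [0.4212, 0.2116, 0.2229]
ee_rot: [[-0.993, -0.12, 0.0], [-0.12, 0.993, 0.0], [-0.0, 0.0, -1.0]]
wrist_force: [-2.3, -0.1, 3.6]
grip_width: 0.027
finger_force: 80.6
```

Run:
```python
from plant import *
from h import *
d=np.array([-.36,-.043,.93])
S=snapshot("side");T=snapshot("top");pickle.dump((S,T),open("v5.pkl","wb"))
for i in range(4): 
    s=observe(); print(np.round(s["wrist_force"],2),(np.array(s["wrist_force"])@d+2.05).round(2),np.round(s["tool_pos"],4)); snapshot("top")
x=cv2.hconcat([crop(S,310,215,360,275,8),crop(T,160,225,210,285,8)]);cv2.imwrite("pics/a2.png",x)
R=np.array(s["ee_rot"]);dd=tilt(S,R[:,1],336,229,352,252,75);print(dd.round(3),np.degrees(np.arccos(dd[2])))
```

```text
[-1.77  0.06  4.55] 6.92 [0.4212 0.2115 0.223 ]
[-1.53 -0.39  2.79] 5.21 [0.4212 0.2116 0.223 ]
[-1.48  0.44  2.59] 4.97 [0.4212 0.2115 0.223 ]
[-1.77 -0.42  3.25] 5.73 [0.4211 0.2115 0.223 ]
blob [  0   6  13  17 133] line 0.437 -0.899 341.4 243.3
[-0.325 -0.039  0.945] 19.09066135709105
```

View pics/a2.png

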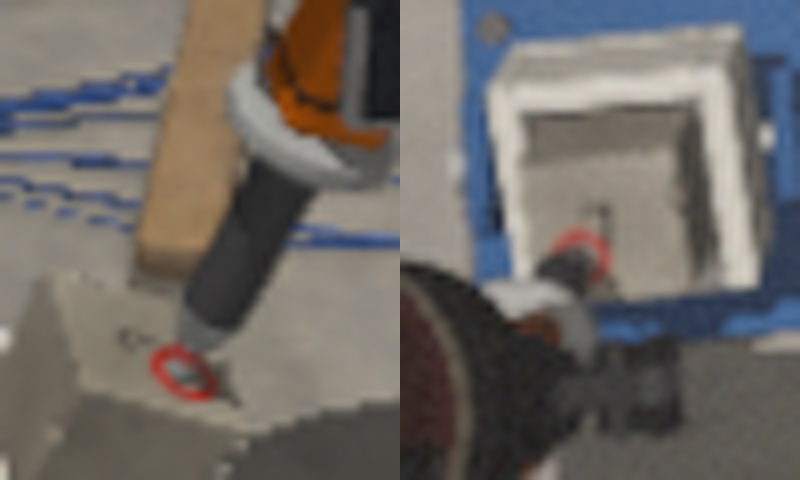

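Request:
{"api": "send_rows", "payload": {
  "commands": [
    [0,0,0,0,0.2],
    [0,0,0,0,0.2],
    [0,0,0,0,0.2],
    [0,0,0,0,0.2],
    [0,0,0,0,0.2],
    [0,0,0,0,0.2],
    [0,0,0,0,0.2],
    [0,0,0,0,0.2],
    [0,0,0,0,0.2],
    [0,0,0,0,0.2],
    [0,0,0,0,0.2],
    [0,0,0,0,0.2],
    [0,0,0,0,0.2],
    [0,0,0,0,0.2],
    [0,0,0,0,0.2],
    [0,0,0,0,0.2],
    [0,0,0,0,0.2],
    [0,0,0,0,0.2],
    [0,0,0,0,0.2],
    [0,0,0,0,0.2]
  ]
}}

```text
t: 14.3
tool_pos: [0.4211, 0.2115, 0.2229]
ee_rot: [[-0.993, -0.12, 0.0], [-0.12, 0.993, 0.0], [-0.0, 0.0, -1.0]]
wrist_force: [-1.2, 0.3, 2.5]
grip_width: 0.0272
finger_force: 80.7
```

Run:
```python
from plant import *
from h import *
d=np.array([-.36,-.043,.93]);f=[]
S=snapshot("side");T=snapshot("top")
for i in range(8): s=observe(); f.append(np.array(s["wrist_force"])@d+2.05); snapshot("top")
print("F",np.mean(f),np.std(f),s["t"],s["tool_pos"])
P=pts(S)
# collar-to-tip line: collar pixels light grey near the probe
h=hsv(S)[215:245,335:362]; k=((h[...,1]<40)&(h[...,2]>140)).astype(np.uint8)
n,L,St,C=cv2.connectedComponentsWithStats(k);i=1+np.argmax(St[1:,4]);print("collar blob",St[i],C[i]+[335,215])
```

```text
F 5.448320788108673 0.6262088506087409 14.75 [0.42110571 0.21153193 0.22288236]
collar blob [13 24 14  5 55] [355.49090909 241.18181818]
```

Request:
{"api": "send_rows", "payload": {
  "commands": [
    [-0.0015,0,0.0037,0,0.2],
    [-0.0015,0,0.0037,0,0.2],
    [-0.0015,0,0.0037,0,0.2],
    [-0.0015,0,0.0037,0,0.2],
    [-0.0015,0,0.0037,0,0.2],
    [-0.0015,0,0.0037,0,0.2],
    [-0.0015,0,0.0037,0,0.2],
    [-0.0015,0,0.0037,0,0.2],
    [-0.0015,0,0.0037,0,0.2],
    [-0.0015,0,0.0037,0,0.2],
    [-0.0015,0,0.0037,0,0.2],
    [-0.0015,0,0.0037,0,0.2],
    [-0.0015,0,0.0037,0,0.2],
    [-0.0015,0,0.0037,0,0.2],
    [-0.0015,0,0.0037,0,0.2],
    [-0.0015,0,0.0037,0,0.2],
    [-0.0015,0,0.0037,0,0.2],
    [-0.0015,0,0.0037,0,0.2],
    [-0.0015,0,0.0037,0,0.2],
    [-0.0015,0,0.0037,0,0.2]
  ]
}}

```text
t: 16.8
tool_pos: [0.4215, 0.2116, 0.222]
ee_rot: [[-0.993, -0.12, 0.0], [-0.12, 0.993, -0.0], [-0.0, -0.0, -1.0]]
wrist_force: [-1.4, -0.0, 2.5]
grip_width: 0.0273
finger_force: 80.8
```

Run:
```python
from plant import *
from h import *
d=np.array([-.36,-.043,.93]);f=[]
for i in range(5): s=observe(); f.append(np.array(s["wrist_force"])@d+2.1); snapshot("top")
print("F",np.mean(f),np.std(f),s["t"],s["tool_pos"])
```

```text
F 5.457211273457959 0.5728042030144798 17.0 [0.42149753 0.21156821 0.22197316]
```

Request:
{"api": "send_rows", "payload": {
  "commands": [
    [0.006,0,-0.015,0,0.2],
    [0.015,0,-0.04,0,0.2],
    [0.03,0,-0.08,0,0.2],
    [0.03,0,-0.16,0,0.2],
    [0.03,0,-0.24,0,0.2],
    [0.03,-0.05,-0.32,0,0.2],
    [0.03,-0.15,-0.34,-0.05,0.2],
    [0.03,-0.3,-0.34,-0.09,0.2],
    [0.03,-0.45,-0.34,-0.09,0.2],
    [0.03,-0.6,-0.34,-0.09,0.2],
    [0.03,-0.75,-0.34,-0.09,0.2],
    [0.03,-0.88,-0.34,-0.09,0.2],
    [0.03,-0.97,-0.34,-0.09,0.2],
    [0.03,-1,-0.34,-0.09,0.2],
    [0.03,-1,-0.34,-0.09,0.2],
    [0.03,-1,-0.34,-0.09,0.2]
  ]
}}

```text
t: 18.65
tool_pos: [0.4439, -0.0368, 0.3072]
ee_rot: [[-0.966, -0.259, -0.0], [-0.259, 0.966, 0.0], [0.0, 0.0, -1.0]]
wrist_force: [0.8, 0.4, -2.2]
grip_width: 0.0274
finger_force: 80.2
```

```bash
python3 -c "
from plant import *
from h import *
rel(observe(),[.4272,-.3197,.305],195.2)"
```

```text
pos [ 0.4439 -0.0368  0.3072] az -164.98 shift [ 0.3576 -1.0757  0.0081] turn -0.0020392105423449416 F [ 0.78  0.45 -2.2 ] t 18.65 grip 0.027374384218149507
```

Request:
{"api": "send_rows", "payload": {
  "commands": [
    [0.03,-0.06,0,0,0.2],
    [0.06,-0.15,0,0,0.2],
    [0.1,-0.3,0,0,0.2],
    [0.15,-0.45,0,0,0.2],
    [0.2,-0.6,0,0,0.2],
    [0.26,-0.75,0,0,0.2],
    [0.31,-0.88,0,0,0.2],
    [0.34,-0.97,0,0,0.2],
    [0.358,-1,0,0,0.2],
    [0.358,-1,0,0,0.2],
    [0.358,-1,0,0,0.2]
  ]
}}

```text
t: 19.75
tool_pos: [0.4227, -0.3007, 0.307]
ee_rot: [[-0.966, -0.26, -0.0], [-0.26, 0.966, 0.001], [-0.0, 0.001, -1.0]]
wrist_force: [0.3, -0.3, -1.7]
grip_width: 0.0274
finger_force: 80.2
```

Run:
```python
from plant import *
from h import *
s=observe();rel(s,[.4272,-.3197,.23],195.2)
S=snapshot("side");T=snapshot("top");pickle.dump((S,T),open("v6.pkl","wb"))
x=cv2.hconcat([crop(S,280,80,380,200,4),crop(T,340,200,440,320,4)]);cv2.imwrite("pics/r1.png",x)
```

```text
pos [ 0.4227 -0.3007  0.307 ] az -164.93 shift [ 0.0023 -0.0784  0.308 ] turn -0.0014362822782964537 F [ 0.29 -0.28 -1.71] t 19.75 grip 0.027389011053644278
```

View pics/r1.png

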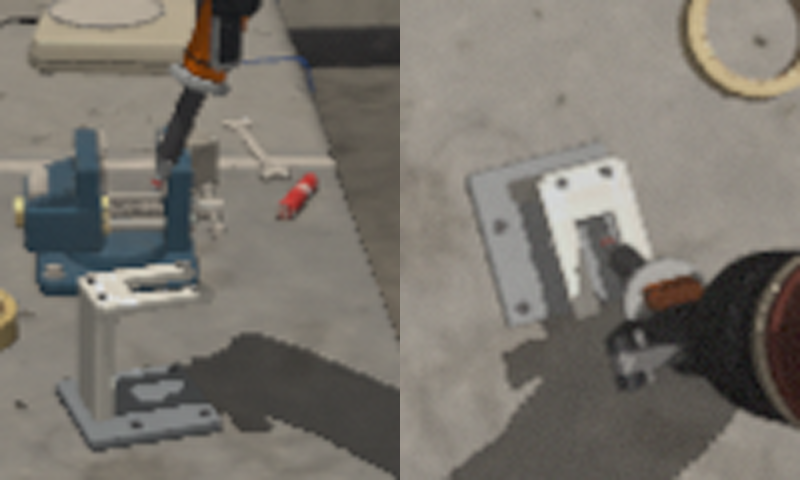

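Run:
```python
from h import *
S,T=pickle.load(open("v6.pkl","rb"))
ax=np.array([np.cos(np.radians(15.2)),np.sin(np.radians(15.2))]);ay=np.array([-ax[1],ax[0]])
for n,d,(a,b,c,e) in(("side",S,(298,142,335,165)),("top",T,(370,238,404,280))):
    h=hsv(d)[b:e,a:c];k=((h[...,2]>160)&(h[...,1]<50))
    uv=np.argwhere(k)[:,::-1]+[a,b];o=d["extrinsics"][:3,3]
    w=np.array([o+r*(.115-o[2])/r[2] for r in (ray(d,*p) for p in uv)])[:,:2]
    f=np.stack([w@ax,w@ay],1)*1000
    print(n,len(w),"rect",cv2.minAreaRect((w*1000).astype(np.float32)),"x",np.percentile(f[:,0],[1,99]).round(1),"y",np.percentile(f[:,1],[1,99]).round(1))
    # slot profile: y values of plate in bins of x
    for x0 in range(430,370,-6):pass
    xs=f[:,0]; 
    for lo in np.arange(xs.min(),xs.max(),8):
        y=np.sort(f[(xs>=lo)&(xs<lo+8),1]); g=np.diff(y); 
        if len(g): i=g.argmax(); print("  x",lo.round(0),"y",y[0].round(0),y[-1].round(0),"gap",y[i].round(1),y[i+1].round(1))
print("dock est in f",(ax@[.461,-.3106]*1000).round(1),(ay@[.461,-.3106]*1000).round(1))
```

```text
side 151 rect ((473.8810729980469, -307.3690490722656), (83.11058044433594, 60.670074462890625), 17.16054916381836) x [339.  417.7] y [-450.4 -391.3]
  x 336.0 y -447.0 -395.0 gap -437.3 -402.3
  x 344.0 y -450.0 -397.0 gap -440.0 -403.2
  x 352.0 y -451.0 -393.0 gap -435.1 -400.3
  x 360.0 y -446.0 -394.0 gap -437.8 -402.9
  x 368.0 y -449.0 -396.0 gap -439.7 -404.7
  x 376.0 y -451.0 -393.0 gap -434.7 -407.4
  x 384.0 y -446.0 -395.0 gap -430.8 -424.1
  x 392.0 y -449.0 -390.0 gap -447.0 -441.1
  x 400.0 y -450.0 -393.0 gap -449.8 -443.0
  x 408.0 y -447.0 -394.0 gap -416.3 -403.4
  x 416.0 y -440.0 -397.0 gap -425.6 -418.1
top 483 rect ((471.426513671875, -310.308349609375), (95.93573760986328, 59.291259765625), 15.718636512756348) x [331.4 421. ] y [-452. -394.]
  x 326.0 y -436.0 -429.0 gap -435.6 -433.1
  x 334.0 y -449.0 -434.0 gap -448.9 -445.8
  x 342.0 y -451.0 -394.0 gap -439.1 -400.7
  x 350.0 y -451.0 -395.0 gap -445.7 -402.0
  x 358.0 y -453.0 -394.0 gap -442.2 -405.5
  x 366.0 y -452.0 -394.0 gap -436.2 -410.0
  x 374.0 y -452.0 -393.0 gap -435.8 -410.7
  x 382.0 y -452.0 -394.0 gap -433.6 -425.5
  x 390.0 y -451.0 -394.0 gap -396.8 -395.7
  x 398.0 y -452.0 -394.0 gap -396.4 -395.3
  x 406.0 y -452.0 -393.0 gap -412.3 -409.8
  x 414.0 y -452.0 -396.0 gap -452.0 -449.5
dock est in f 363.4 -420.6
```

Request:
{"api": "send_rows", "payload": {
  "commands": [
    [0.01,-0.05,0,0,0.2],
    [0.01,-0.086,0.02,0,0.2],
    [0.01,-0.086,0.08,0,0.2],
    [0.01,-0.086,0.15,0,0.2],
    [0.01,-0.086,0.22,0,0.2],
    [0.01,-0.086,0.27,0,0.2],
    [0.01,-0.086,0.31,0,0.2],
    [0.01,-0.086,0.35,0,0.2],
    [0.01,-0.086,0.38,0,0.2],
    [0.01,-0.086,0.4,0,0.2],
    [0.01,-0.086,0.4,0,0.2]
  ]
}}

```text
t: 20.95
tool_pos: [0.4254, -0.3235, 0.2064]
ee_rot: [[-0.966, -0.259, -0.001], [-0.259, 0.966, 0.001], [0.0, 0.001, -1.0]]
wrist_force: [-0.0, 0.3, -1.8]
grip_width: 0.0274
finger_force: 80.3
```

Run:
```python
from plant import *
from h import *
s=observe();rel(s,[.4258,-.3221,.185],195.2)
S=snapshot("side");T=snapshot("top");pickle.dump((S,T),open("v7.pkl","wb"))
x=cv2.hconcat([crop(S,280,80,380,200,4),crop(T,340,200,440,320,4)]);cv2.imwrite("pics/r2.png",x)
```

```text
pos [ 0.4254 -0.3235  0.2064] az -164.99 shift [-0.003   0.0048  0.0858] turn -0.00215250272260366 F [-0.02  0.26 -1.77] t 20.95 grip 0.027414002052710496
```

View pics/r2.png

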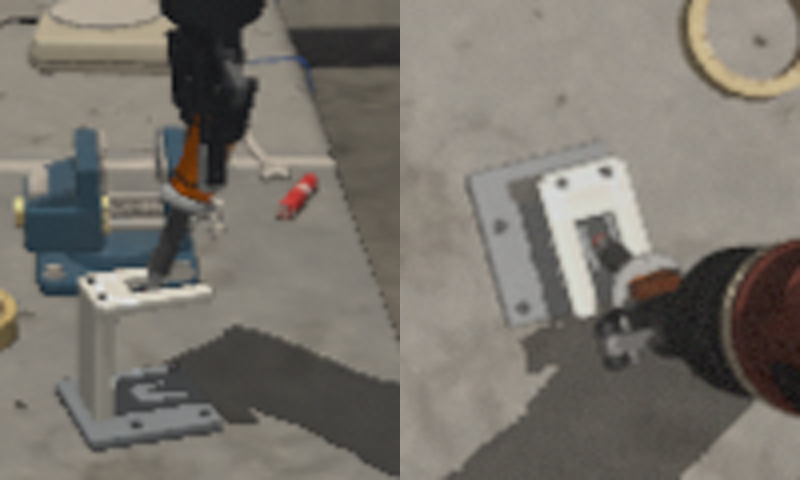

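Request:
{"api": "send_rows", "payload": {
  "commands": [
    [0,0.004,0.03,0,0.2],
    [0,0.004,0.07,0,0.2],
    [0,0.004,0.1,0,0.2],
    [0,0.004,0.125,0,0.2],
    [-0.02,0.004,0.125,0,0.2],
    [-0.04,0.004,0.125,0,0.2],
    [-0.06,0.004,0.125,0,0.2],
    [-0.08,0.004,0.125,0,0.2],
    [-0.1,0.004,0.125,0,0.2],
    [-0.12,0.004,0.125,0,0.2],
    [-0.14,0.004,0.125,0,0.2],
    [-0.16,0.004,0.125,0,0.2],
    [-0.175,0.004,0.125,0,0.2],
    [-0.19,0.004,0.125,0,0.2],
    [-0.2,0.004,0.125,0,0.2],
    [-0.204,0.004,0.125,0,0.2],
    [-0.204,0.004,0.125,0,0.2]
  ],
  "grip_force": 25
}}

```text
t: 22.75
tool_pos: [0.4719, -0.3094, 0.175]
ee_rot: [[-0.966, -0.258, -0.007], [-0.258, 0.966, -0.001], [0.007, 0.001, -1.0]]
wrist_force: [-11.3, -4.3, -0.8]
grip_width: 0.0273
finger_force: 81.1
```

Run:
```python
from plant import *
from h import *
s=observe();rel(s,[.4596,-.3129,.175],195.2)
S=snapshot("side");T=snapshot("top");pickle.dump((S,T),open("v8.pkl","wb"))
x=cv2.hconcat([crop(S,280,80,380,200,4),crop(T,340,200,440,320,4)]);cv2.imwrite("pics/r3.png",x)
# orange strip direction in side view -> tilt
o=((hsv(S)[...,0]<18)&(hsv(S)[...,1]>170)&(hsv(S)[...,2]>70))[100:160,290:345]; q=np.argwhere(o)[:,::-1]+[290,100]; print(len(q),q.min(0),q.max(0))
for vm in(60,75): 
    dd=tilt(S,np.array(s["ee_rot"])[:,1],300,148,330,185,vm);print(dd.round(3),np.degrees(np.arccos(dd[2])))
```

```text
pos [ 0.4719 -0.3094  0.175 ] az -165.04 shift [ 0.051  -0.0007  0.0005] turn -0.0027159901591656105 F [-11.26  -4.3   -0.81] t 22.75 grip 0.027261972990864577
43 [311 120] [320 141]
blob [12  0  5  5 24] line 0.707 0.707 314.1 149.9
[0.629 0.167 0.76 ] 40.574876734340265
blob [  9  17  21  20 327] line 0.879 -0.476 320.1 175.1
[-0.885 -0.237  0.401] 66.35607905129127
```

View pics/r3.png

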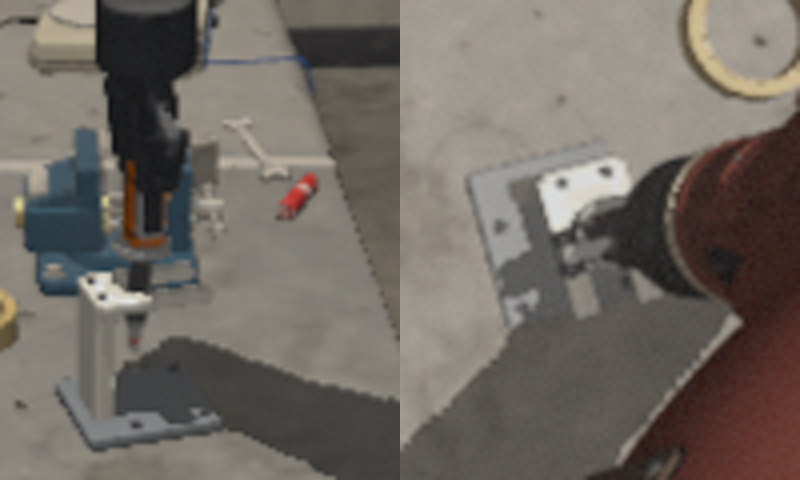

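Request:
{"api": "send_rows", "payload": {
  "commands": [
    [-0.008,0,0,0,0.2],
    [-0.016,0,0,0,0.2],
    [-0.024,0,0,0,0.2],
    [-0.024,0,0,0,0.2],
    [-0.024,0,0,0,0.2]
  ],
  "grip_force": 30
}}

```text
t: 23.35
tool_pos: [0.4779, -0.3079, 0.1752]
ee_rot: [[-0.966, -0.258, -0.006], [-0.258, 0.966, -0.001], [0.006, 0.001, -1.0]]
wrist_force: [-11.3, -2.8, -0.3]
grip_width: 0.0268
finger_force: 81.4
```

```bash
cat > up.py <<'E'
from plant import *
from h import *
s=observe();rel(s,[.4596,-.3129,.175],195.2)
S=snapshot("side");o=S["extrinsics"][:3,3];E=S["extrinsics"]
def proj(p):
    c=E[:3,:3].T@(np.array(p)-o);return np.array([c[0]/c[2]*S["fx"]+S["cx"],c[1]/c[2]*S["fy"]+S["cy"]])
t=s["tool_pos"];h=hsv(S)
for k in range(0,-125,-8):
    u,v=proj([t[0],t[1],t[2]+.005+k/1000]);r=int(round(v));a=int(u)-12
    row=h[r,a:a+24]; dark=np.flatnonzero(row[:,2]<75); red=np.flatnonzero((row[:,0]<12)&(row[:,1]>90))
    print(k,"pred u",u.round(1),"v",r,"V",' '.join(map(str,row[:,2])),"red",(red+a).tolist())
E
python3 up.py
```

```text
pos [ 0.4779 -0.3079  0.1752] az -165.04 shift [ 0.0758 -0.0005  0.0013] turn -0.0026848006731244015 F [-11.29  -2.75  -0.3 ] t 23.35 grip 0.02678360499895784
0 pred u 313.3 v 131 V 69 68 67 76 122 174 143 107 68 88 84 75 79 29 33 30 29 55 96 102 56 66 69 71 red [309, 311]
-8 pred u 313.2 v 134 V 68 70 70 70 91 141 138 94 67 89 84 74 78 30 31 32 31 55 95 110 83 68 70 69 red [309, 311]
-16 pred u 313.2 v 136 V 70 70 70 70 85 136 140 123 96 82 83 74 79 29 31 29 31 52 99 116 78 68 69 67 red [311]
-24 pred u 313.1 v 139 V 69 68 68 67 68 82 97 87 90 81 69 79 88 82 87 91 96 101 100 77 75 69 69 69 red [318]
-32 pred u 313.1 v 141 V 67 67 67 66 73 89 93 84 83 84 91 106 107 99 96 95 93 92 89 83 87 82 70 70 red [311, 315, 317]
-40 pred u 313.0 v 143 V 81 82 85 90 102 110 103 97 87 96 103 116 121 89 90 91 90 86 87 90 94 97 95 95 red []
-48 pred u 313.0 v 146 V 92 83 80 80 80 81 81 80 80 80 81 71 46 45 47 47 50 76 99 99 99 100 100 102 red []
-56 pred u 312.9 v 148 V 105 119 156 142 101 96 96 95 101 111 111 92 38 40 44 44 48 86 121 120 117 115 115 118 red []
-64 pred u 312.9 v 151 V 164 213 192 1
[... 249 characters left out ...]
203 216 216 217 217 221 222 223 203 176 143 116 117 117 118 118 118 117 red []
-88 pred u 312.7 v 157 V 104 104 104 113 130 138 156 150 143 131 128 124 123 121 119 113 100 105 115 122 130 129 131 129 red []
-96 pred u 312.7 v 160 V 104 103 103 109 119 115 113 116 113 116 137 127 86 63 59 61 84 121 135 134 134 134 134 135 red []
-104 pred u 312.6 v 162 V 103 103 105 111 124 122 116 116 123 136 135 135 119 88 83 95 124 139 138 137 136 135 134 135 red []
-112 pred u 312.6 v 164 V 104 104 103 114 126 123 116 117 122 136 137 138 128 99 94 111 138 138 139 126 94 92 92 91 red []
-120 pred u 312.5 v 167 V 103 103 103 113 129 123 116 116 124 139 140 139 133 119 111 125 121 91 85 69 69 71 71 71 red []
```

Request:
{"api": "send_rows", "payload": {
  "commands": [
    [0.02,0,0,0,0.2],
    [0.04,0,0,0,0.2],
    [0.066,0,0,0,0.2],
    [0.066,0,0.02,0,0.2],
    [0.066,0,0.05,0,0.2],
    [0.066,0,0.08,0,0.2],
    [0.066,0,0.1,0,0.2],
    [0.066,0,0.11,0,0.2],
    [0.066,0,0.11,0,0.2],
    [0.066,0,0.11,0,0.2]
  ]
}}

```text
t: 24.4
tool_pos: [0.4645, -0.3122, 0.1483]
ee_rot: [[-0.966, -0.259, 0.0], [-0.259, 0.966, -0.0], [-0.0, -0.0, -1.0]]
wrist_force: [-0.4, 0.2, -2.3]
grip_width: 0.0268
finger_force: 81.0
```

```bash
sed -i 's/range(0,-125,-8)/range(-32,-125,-8)/' up.py; python3 up.py
```

```text
pos [ 0.4645 -0.3122  0.1483] az -164.99 shift [ 0.0199  0.0022 -0.1068] turn -0.002105093813570925 F [-0.42  0.17 -2.33] t 24.4 grip 0.026799070512429902
-32 pred u 317.2 v 148 V 193 191 196 175 111 107 90 85 82 83 96 115 114 112 110 107 101 99 92 84 92 114 118 104 red [323]
-40 pred u 317.1 v 151 V 220 211 211 213 214 213 183 107 96 105 105 93 88 88 90 91 90 89 90 88 81 105 109 117 red []
-48 pred u 317.0 v 153 V 143 174 215 212 213 213 214 198 179 193 192 192 172 103 103 103 103 103 106 108 112 116 118 121 red []
-56 pred u 317.0 v 155 V 201 196 203 217 216 217 218 221 222 223 203 180 166 160 158 148 118 119 118 117 117 117 118 121 red []
-64 pred u 316.9 v 158 V 119 118 125 120 118 121 118 117 121 125 129 102 58 50 46 45 68 113 133 133 134 133 133 131 red []
-72 pred u 316.8 v 160 V 118 116 114 117 114 115 137 139 141 141 134 98 40 43 44 42 71 118 135 135 134 135 135 134 red []
-80 pred u 316.8 v 162 V 123 123 115 116 124 136 135 137 139 138 128 83 40 42 44 44 73 118 135 134 134 135 135 133 red []
-88 pred u 316.7 v 164 V 128 124 115 116 123 135 137 138 138 139 125 76 41 42 43 42 71 119 136 125 91 91 90 90 red []
-96 pred u 316.7 v 167 V 129 123 116 117 125 140 140 139 136 131 125 106 62 63 57 60 78 95 88 71 70 69 67 68 red []
-104 pred u 316.6 v 169 V 129 125 121 116 124 137 139 136 134 131 127 120 100 83 83 72 69 70 69 70 70 69 68 67 red []
-112 pred u 316.6 v 171 V 130 126 121 116 123 135 134 135 119 68 68 64 71 98 91 72 65 63 56 53 56 66 67 67 red [317]
-120 pred u 316.5 v 173 V 129 125 124 122 111 88 78 67 66 69 69 67 74 92 86 65 66 67 65 62 65 69 65 65 red []
```

Request:
{"api": "send_rows", "payload": {
  "commands": [
    [0,0,0.004,0,0.2],
    [0,0,0.008,0,0.2],
    [0,0,0.01,0,0.2],
    [0,0,0.01,0,0.2]
  ]
}}

```text
t: 24.85
tool_pos: [0.4646, -0.3122, 0.1463]
ee_rot: [[-0.966, -0.259, 0.001], [-0.259, 0.966, -0.0], [-0.0, -0.001, -1.0]]
wrist_force: [-0.3, 1.4, 5.6]
grip_width: 0.0272
finger_force: 82.0
```

Request:
{"api": "send_rows", "payload": {
  "commands": [
    [0,0,0.006,0,0.36],
    [0,0,0.006,0,0.45],
    [0,0,0.006,0,0.6],
    [0,0,0.006,0,0.8],
    [0,0,0.006,0,1],
    [0,0,0.006,0,1],
    [0,0,0,0,1],
    [0,0,-0.04,0,1],
    [0,0,-0.12,0,1],
    [0,0,-0.24,0,1],
    [0,0,-0.36,0,1],
    [0,0,-0.48,0,1],
    [0,0,-0.6,0,1],
    [0.3,0,-0.6,0,1],
    [0.5,0,-0.6,0,1],
    [0.5,0,-0.6,0,1],
    [0.5,0,-0.6,0,1]
  ]
}}

```text
t: 26.55
tool_pos: [0.3412, -0.3451, 0.297]
ee_rot: [[-0.967, -0.256, 0.0], [-0.256, 0.967, -0.001], [0.0, -0.001, -1.0]]
wrist_force: [0.2, 0.0, 0.4]
grip_width: 0.0854
finger_force: 0.0
```

Run:
```python
from plant import *
from h import *
s=observe(); print(s["t"],np.round(s["tool_pos"],3),s["grip_width"],s["finger_force"])
S=snapshot("side");T=snapshot("top");S0=pickle.load(open("side0.pkl","rb"));T0=pickle.load(open("top0.pkl","rb"))
P=pts(T)[230:285,355:412];P0=pts(T0)[230:285,355:412]
for p in(P0,P):
    m=(p[...,2]>.178)&(p[...,2]<.2);q=p[m];print("cap/handle top",m.sum(),q.mean(0).round(4),np.median(q[:,2]).round(4),cv2.minAreaRect(q[:,:2].astype(np.float32)*1000))
for d in(S0,S):
    h=hsv(d)[110:165,300:345];o=(h[...,0]<18)&(h[...,1]>170)&(h[...,2]>70);q=np.argwhere(o)[:,::-1]+[300,110];print("orange side",len(q),q.mean(0).round(1),q.min(0),q.max(0))
    l=cv2.fitLine(q.astype(np.float32),cv2.DIST_L2,0,.01,.01).ravel();print(l.round(3))
    for r in(158,162,166,170,172): print(r,(np.flatnonzero(hsv(d)[r,308:330,2]<80)+308).tolist())
# other changes
for n,a,b in(("side",S0,S),("top",T0,T)):
    k=(cv2.absdiff(a["image"],b["image"]).max(2)>60).astype(np.uint8);k=cv2.morphologyEx(k,cv2.MORPH_OPEN,np.ones((3,3)))
    st=cv2.connectedComponentsWithStats(k)[2][1:];print(n,[x.tolist() for x in st if x[4]>25])
```

```text
26.55 [ 0.341 -0.345  0.297] 0.08535734246217525 0.0
cap/handle top 141 [ 0.4601 -0.309   0.185 ] 0.1852 ((460.04913330078125, -310.1048278808594), (25.954191207885742, 27.194795608520508), 1.3081409931182861)
cap/handle top 133 [ 0.4636 -0.31    0.1853] 0.1856 ((463.8933410644531, -311.1505126953125), (27.18383026123047, 27.684646606445312), 11.273490905761719)
orange side 166 [319.3 139.2] [315 129] [324 149]
[ 4.20000e-02 -9.99000e-01  3.19307e+02  1.39247e+02]
158 [317, 318, 319, 320, 321]
162 [317, 318, 319, 320, 321]
166 [316, 317, 318, 319, 320, 321]
170 []
172 [322, 323, 324]
orange side 174 [318.3 139. ] [314 130] [323 149]
[ 3.40000e-02 -9.99000e-01  3.18328e+02  1.38994e+02]
158 [316, 317, 318, 319, 320]
162 [316, 317, 318, 319, 320]
166 [315, 316, 317, 318, 319]
170 []
172 [322, 323, 324]
side [[352, 0, 33, 28, 703], [420, 0, 14, 34, 284], [498, 0, 49, 71, 1577], [475, 5, 7, 6, 38], [352, 30, 14, 6, 62], [367, 31, 12, 4, 40], [404, 43, 9, 18, 107], [349, 45, 28, 30, 412], [415, 44, 25, 41, 569], [403, 63, 7, 20, 84], [472, 62, 7, 5, 29], [367, 69, 10, 18, 95], [352, 79, 6, 5, 29], [493, 95, 15, 12, 134], [413, 119, 23, 58, 1024], [522, 118, 10, 27, 198], [347, 158, 38, 28, 563], [438, 174, 42, 29, 658], [446, 209, 18, 14, 162], [553, 237, 7, 9, 43], [452, 256, 43, 28, 737]]
top [[404, 304, 156, 88, 7397], [153, 368, 61, 52, 1818], [229, 375, 145, 45, 2614], [493, 383, 10, 5, 34], [481, 402, 10, 8, 50], [494, 404, 7, 6, 34], [524, 411, 34, 9, 203], [461, 412, 9, 8, 60], [483, 414, 7, 6, 33]]
```

```bash
python3 -c "
from plant import *
print(job_done())"
```

```text
the job is handed in; nothing more can be done
None
```

The job is handed in at about 26.6 s; the hand-in gave no verdict. I held the reading at about 5.5 N (about 6 mm in, judged from wrist force) for over 2 s on the ring's centre, with the probe an estimated 3–5° off square. The probe is back upright in its fork within about 4 mm of where it started, bystanders show no change in before/after pictures, and I viewed 12 pictures, two over the limit of 10.

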